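# Hold a plate carrier in the slot of a UV viewing box

### The job

Lift the blue-handled plate carrier out of its rack, turn it so that its white coated face looks towards the amber window of the UV viewing box, and lower it upright through the slot in the box's lid until the red line on it is level with the lid. Finish while still holding it there by its handle, still and hanging from the gripper, not resting or pressing on the box; leave the orange carrier, the bottle and the jar where they are.

Things in the scene. Friction and masses are not known exactly. Their poses are not given: they have to be found in the camera images.
- blue_carrier: carrier to handle, about 80 g, upright in a rack groove: dark metal plate 6 (x) x 60 (y) x 100 mm tall with a blue handle block on top (see blue_handle). Origin: centre of the plate's lower edge; z up; +x points out of its white coated face, the other face is dark. A thin red line runs round the plate 55 mm above the origin
- blue_handle (a point): middle of the blue handle block, 118 mm above the carrier's origin; block 14 mm thick (x), 40 mm wide (y), 35 mm tall (100 to 135 mm above the origin); grip it from above across its 14 mm thickness. The half of its top on the coated (+x) side is white, the other half blue
- blue_line (a point): centre of the blue carrier's plate at the height of its red line, 55 mm above the carrier's origin; same axes as the carrier
- blue_coat (a point): point on the white coated (+x) face of the blue carrier at the red line, 3.5 mm from the plate's mid-plane
- orange_carrier: an identical carrier with an orange handle, in the other groove of the rack; leave it. Same origin and axes. Either carrier may be in either groove; both coated faces look the same way, along the rack's +x
- rack: fixed grey rack block 130 (x) x 90 (y) x 50 mm tall, origin at the centre of its underside, with two grooves 9 mm (x) by 65 mm (y), 40 mm deep (groove floor 10 mm above the origin), centred 35 mm either side of the origin along x; carriers lift straight up
- uv_box: fixed grey UV viewing box 180 (x) x 220 (y) x 140 mm tall, origin at the centre of its underside, amber window on its +x side. Hollow, inner floor 8 mm above the origin, lid 6 mm thick. A black lamp housing 60 (x) x 170 mm stands 25 mm above the lid, centred at x = -50 mm
- slot (a point): centre of the slot in the lid, at the lid's top face, 140 mm above the table and 30 mm from the box's centre towards the window. Slot 10 (x) x 64 mm (y), square-edged: 2 mm clearance on each side of the plate; the handle cannot pass. Axes as the box: x towards the amber window, z up
- amber_bottle: loose amber bottle, 64 mm diameter, 150 mm tall, origin at the centre of its base; leave it
- white_jar: loose white jar, 56 mm diameter, 80 mm tall, origin at the centre of its base; leave it

How it is judged (in metres and radians):
On the way:
1. the blue carrier is lifted clear of the rack in the gripper (height (world z) of blue_carrier above 0.06 m and contact force between the fingers and blue_carrier above 0.5 N), for 0.2 s.
At the end, for the whole second after the job is handed in: The fingers hold the blue carrier, still and upright (within 0.1 rad), through the slot: its red line is within 8 mm of the lid's top and within 4 mm of the slot's centre, its coated face looks to the amber window, and it presses on the box with less than 6 N (z of blue_line in the frame of slot between -0.008 and 0.008 m and x of blue_line in the frame of slot between -0.004 and 0.004 m and y of blue_line in the frame of slot between -0.004 and 0.004 m and x of blue_coat in the frame of slot above 0 m and angle between the x axis of blue_carrier and the x axis of slot, either way round below 0.12 rad and angle between blue_carrier's own z axis and vertical below 0.1 rad and contact force between the fingers and blue_carrier above 0.5 N and contact force between blue_carrier and uv_box below 6 N and linear speed of blue_carrier below 0.02 m/s and angular speed of blue_carrier below 0.2 rad/s); the arm keeps its last pose, push and grip.
It fails at once if the orange carrier was disturbed by more than 25 mm (distance of orange_carrier from where it was at the start of the episode above 0.025 m).
It fails at once if the bottle was moved or tipped (distance of amber_bottle from where it was at the start of the episode above 0.03 m or angle between amber_bottle's own z axis and vertical above 0.4 rad).
It fails at once if the jar was moved or tipped (distance of white_jar from where it was at the start of the episode above 0.03 m or angle between white_jar's own z axis and vertical above 0.4 rad).
It also fails if it takes over 53 s, if anything falls off the work surface, if the arm or the gripper's body presses on something with over 40 N, if the wrist force passes 120 N, or if a joint passes its speed limit or range.

### The arm

A 6-joint arm with a two-finger parallel gripper is mounted at the origin on the work surface. World frame = base frame: x ahead of the robot, y to its left, z up, the work surface at z = 0. Lengths are in mm, angles in rad, forces in N, time in s.
With the tool pointing down it reaches from about 375 to 925 mm from the base axis. Payload 5.7 kg.
Tool frame: the origin (TCP) lies at the very end of the fingers, on their centre line; the grasp point (between the pads) lies 19 mm behind it; z points along the fingers, y is the line along which they close (so a half turn about z gives the same grasp; the last joint's range is limited). The gripper opens to 85 mm and grips with 20 to 120 N. Pads are 22 mm wide; open, the fingers measure 114 mm over their backs; the gripper's body (76 mm by 85 mm) begins 54 mm behind the grasp point. The pads swing forward as they close: fully open they stand 13 mm farther back than shut.
Start: joints at [-1.379, 0.359, 1.51, -0, 1.272, -0.115], TCP at [181.19, -571.956, 231.267] pointing down, gripper open.
Joint ranges: [-2.97, 2.97], [-1.01, 2.36], [0.21, 2.38], [-0.96, 4.11], [0.2, 2.71], [-2.98, 2.98]. Speed limits (rad/s): [2.39, 2.39, 3.14, 3.14, 3.14, 3.14].

### API

Orientations are given as a unit quaternion [x, y, z, w].
In Python, from bench import r gives the robot as it stands. The module is installed in compiled form; this text tells all that it offers.
- The arm moves only by the shell command python3 -m pendant 'ROWS' [FORCE]. ROWS is JSON, a list that holds one entry, the list of rows, each a list of 5 numbers: the opening, from -1 (shut) to 1 (fully open), then the shift along the world's x, y, z in units of 25 mm (1.0 is 25 mm), then the turn about the world's z in degrees. In form: [[[gripper, x, y, z, spin], ...]]. A call has 1 to 12 rows; each row shifts and turns the commanded pose from where the row before left it; what a row does not reach is not made up. A row lasts 1/12 s, in which the tool goes at most 41.7 mm and 7.16 degrees, less where a joint would pass 70% of its speed; a pose out of reach is approached as far as the arm can. A call is refused whole if a number of a shift passes 1 or a number of a turn 7.16, either way. A call with a gripper value outside its range is refused whole. The fingers move at their own pace and stop on an object; FORCE is the grip in N (left out, the last holds). Time passes only in rows, so rows that do not move let the fingers close. It gives the time, the measured TCP pose, the force, the opening and the grip force at its end, in the units of the state.
- r.sense(): the state, without advancing time (a new reading comes with each control period).
- r.grab_frame(name): name is "side" or "top" or "wrist"; returns a dict with "pixels" (480x640x3 uint8, red, green, blue), "fx", "fy", "cx", "cy" (pixels), "R" (3x3) and "t" (3): a world point X has camera coordinates R X + t. Camera axes: x right, y down, z forward; pixel columns grow to the right and rows downward; lengths in mm; the calibration is good to about 2 mm. The wrist camera is an equidistant fisheye: a pixel r from the principal point sees the ray r / f radians off the axis. A picture is of the moment at which its call begins. There is no depth.
- r.sign_off(): hands the job in; it is judged then, once.
The state is a dict: "clock": time; "joint_pos": joint angles; "qd": joint speeds; "joint_efforts": joint torques, N m; "eef_pos": TCP position; "tool_rot": TCP orientation; "wrist_force": force on the tool from outside, world axes, zero at the start; "ft_torque": the same for the moment, N m; "finger_gap": finger opening in mm; "grip_force": force on a finger pad.
Only numpy, scipy, OpenCV 4.12 (cv2) and the standard library are available. Lean on these libraries where they do the work, as an engineer would, in place of code of your own. Each camera call takes 0.05 s, during which the arm holds its last target. There are 200 camera calls.

## Working session

There is one attempt and no reset: what is moved stays moved. The work goes in short steps, Python scripts to look and compute and a shell command to move; the robot and the scene stay as the last step left them, time stands still between calls to the robot, and variables do not carry over. Pictures are saved under pics/ and viewed, at most 10 in all, crops included, and the job is handed in when it is done.

```bash
mkdir -p pics; python3 - <<'E'
from bench import r
import cv2,pickle
for n in("side","top","wrist"):
    f=r.grab_frame(n); pickle.dump(f,open(f"pics/{n}0.pkl","wb")); cv2.imwrite(f"pics/{n}0.png",f["pixels"][:,:,::-1])
    print(n,f["fx"],f["cx"],f["cy"],f["R"],f["t"])
print(r.sense())
E
```

```text
side 464.84879540643425 313.79058856743 243.04207195738175 [[-0.85771069 -0.51405489  0.00894077]
 [-0.36949542  0.60423191 -0.70595817]
 [ 0.35749895 -0.60881144 -0.7081971 ]] [577.24778475 278.03850829 756.30079708]
top 443.07186454671995 321.35226497883605 235.6534554014499 [[ 0.00750715 -0.9999619  -0.00445465]
 [-0.98199473 -0.00653121 -0.18879535]
 [ 0.18875907  0.00579176 -0.98200635]] [ 47.44609053 628.0791828  761.50616486]
wrist 371.64829954431775 309.0875922933166 240.3787785241813 [[ 0.30304066 -0.95297564 -0.00194452]
 [-0.90881349 -0.28961012  0.30030654]
 [-0.28674797 -0.08923789 -0.95384076]] [-597.92178258  -39.9799788   380.65683729]
{'clock': 0.15, 'joint_pos': array([-1.37908505e+00,  3.59326845e-01,  1.51120666e+00, -1.81022085e-05,
        1.27251763e+00, -1.15046934e-01]), 'qd': array([ 1.16114778e-04, -1.80319482e-05, -3.98852129e-03,  8.79368996e-04,
       -1.15845372e-03,  6.01686271e-04]), 'joint_efforts': array([ 4.81645548e-04, -5.28024530e+01, -2.78930658e+01, -3.33546104e-04,
        8.21633439e-03, -1.79712991e-06]), 'eef_pos': array([ 181.09448139, -571.44811054,  230.64557793]), 'tool_rot': array([ 9.88259796e-01,  1.52781029e-01, -3.65896262e-05, -7.28372122e-04]), 'wrist_force': array([ 0.92856728, -0.28238067,  0.17602467]), 'ft_torque': array([ 0.00707316, -0.01846877, -0.0156415 ]), 'grip_force': 0.0, 'finger_gap': 85.14948131665133}
```

View pics/top0.png

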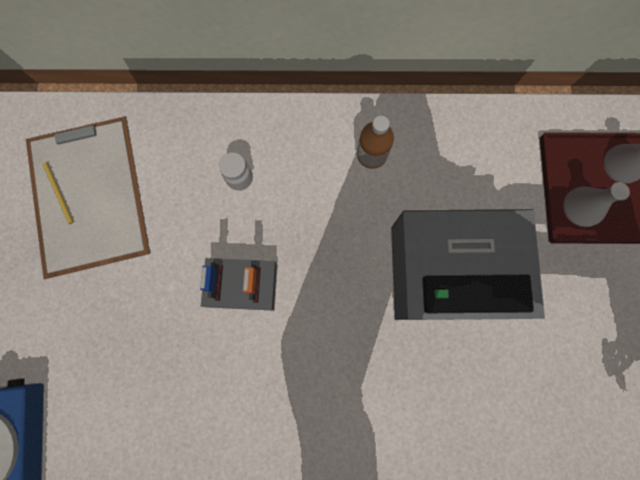

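View pics/side0.png

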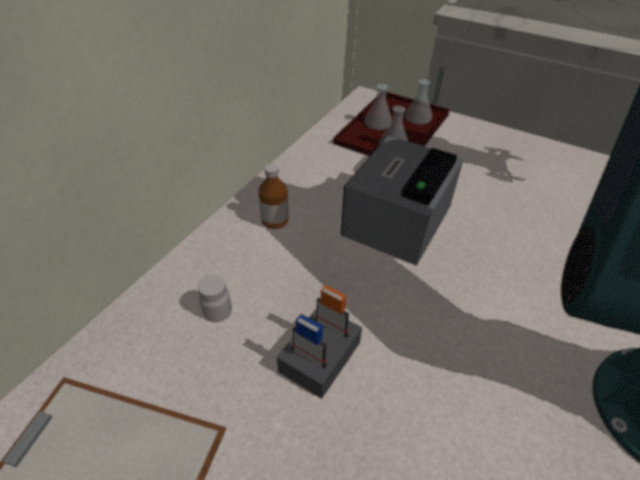

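```bash
python3 - <<'E'
import cv2,numpy as np
t=cv2.imread("pics/top0.png");s=cv2.imread("pics/side0.png")
a=cv2.resize(t[250:320,190:290],(400,280),interpolation=cv2.INTER_CUBIC)
b=cv2.resize(t[205:325,385:550],(385,280),interpolation=cv2.INTER_CUBIC)
c=cv2.resize(s[280:400,270:370],(250,300),interpolation=cv2.INTER_CUBIC)
d=cv2.resize(s[130:265,330:470],(311,300),interpolation=cv2.INTER_CUBIC)
o=np.zeros((600,800,3),np.uint8);o[:280,:400]=a;o[:280,400:785]=b;o[290:590,:250]=c;o[290:590,260:571]=d
cv2.imwrite("pics/c1.png",cv2.convertScaleAbs(o,alpha=1.4))
E
```

```text
(no output)
```

View pics/c1.png

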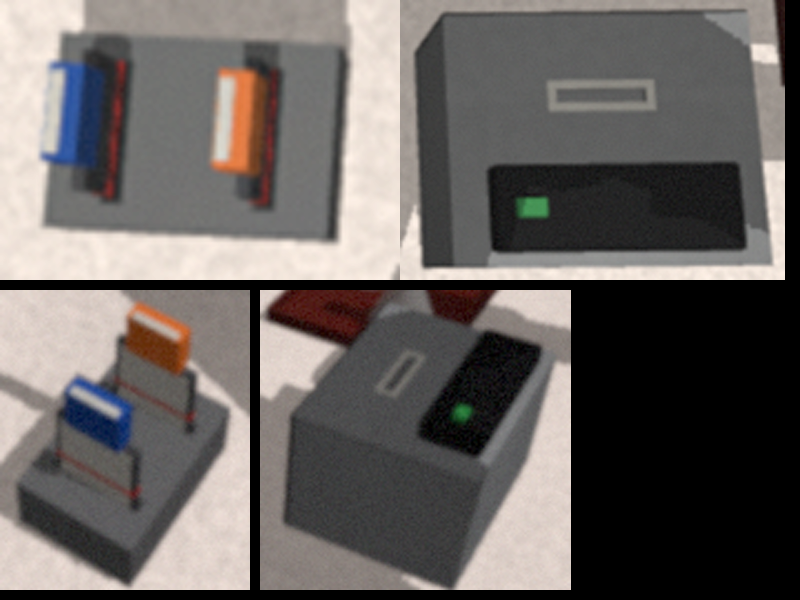

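```bash
cat > h.py <<'E'
import numpy as np,pickle
def ray(f,u,v,z):
    R=np.array(f["R"]);t=np.array(f["t"]);C=-R.T@t
    d=R.T@np.array([(u-f["cx"])/f["fx"],(v-f["cy"])/f["fy"],1]);return (C+d*(z-C[2])/d[2])
def proj(f,X):
    c=np.array(f["R"])@np.array(X,float)+f["t"];return c[:2]/c[2]*[f["fx"],f["fy"]]+[f["cx"],f["cy"]]
E
python3 - <<'E'
from h import *
t=pickle.load(open("pics/top0.pkl","rb"));s=pickle.load(open("pics/side0.pkl","rb"))
print(-t["R"].T@t["t"],-s["R"].T@s["t"])
def A(n,f,pts,o,k,z):
    P=np.array([ray(f,o[0]+(u+.5)/k[0]-.5,o[1]+(v+.5)/k[1]-.5,z)[:2] for u,v in pts]);print(n,P.round(1).tolist(),P.mean(0).round(1))
ta=((190,250),(4,4));tb=((385,205),(385/165,280/120));sc=((270,280),(2.5,2.5));sd=((330,130),(311/140,300/135))
A("rack",t,[(62,33),(340,46),(330,239),(45,226)],*ta,50)
A("blue wht L",t,[(48,62),(42,160)],*ta,145)
A("blue mid",t,[(66,64),(58,163)],*ta,145)
A("or wht L",t,[(219,69),(212,168)],*ta,145)
A("or mid",t,[(236,69),(230,171)],*ta,145)
A("slot in",t,[(556,88),(647,88),(647,102),(556,102)],*tb,140)
A("slot rim",t,[(547,80),(656,80),(656,110),(547,110)],*tb,140)
A("lid",t,[(445,12),(747,12),(772,265),(452,267)],*tb,140)
A("blue top side",s,[(66,388-290),(75,378-290),(131,413-290),(122,420-290)],*sc,145)
A("slot rim side",s,[(377-260,390-290),(407-260,352-290),(425-260,356-290),(394-260,395-290)],*sd,140)
E
```

```text
[472.67307364  47.13593766 866.59367603] [327.46881594 589.18188528 726.73254599]
rack [[586.1, 267.9], [580.9, 138.4], [492.5, 140.5], [497.3, 270.6]] [539.2 204.4]
blue wht L [[560.9, 247.3], [520.9, 247.4]] [540.9 247.4]
blue mid [[560.1, 239.9], [519.7, 240.8]] [539.9 240.4]
or wht L [[558.5, 177.1], [518.2, 178.3]] [538.3 177.7]
or mid [[558.5, 170.1], [517.0, 170.9]] [537.8 170.5]
slot in [[604.2, -449.4], [604.6, -513.9], [594.6, -512.5], [594.1, -448.2]] [ 599.4 -481. ]
slot rim [[610.0, -443.7], [610.5, -521.1], [588.9, -518.1], [588.3, -441.1]] [ 599.4 -481. ]
lid [[659.4, -376.2], [660.8, -593.4], [481.4, -582.7], [478.4, -362.8]] [ 570.  -478.8]
blue top side [[560.4, 242.7], [559.7, 233.5], [517.5, 237.8], [519.6, 244.9]] [539.3 239.7]
slot rim side [[604.9, -163.3], [606.0, -235.3], [588.2, -238.3], [588.0, -164.6]] [ 596.8 -200.4]
```

```bash
python3 - <<'E'
from h import *
from scipy.spatial.transform import Rotation as Ro
from bench import r
t=pickle.load(open("pics/top0.pkl","rb"));s=pickle.load(open("pics/side0.pkl","rb"))
def A(n,f,pts,o,k,z):
    P=np.array([ray(f,o[0]+(u+.5)/k[0]-.5,o[1]+(v+.5)/k[1]-.5,z)[:2] for u,v in pts]);print(n,P.round(1).tolist(),P.mean(0).round(1))
tb=((385,205),(385/165,280/120))
A("slot in",t,[(156,88),(247,88),(247,102),(156,102)],*tb,140)
A("slot rim",t,[(147,80),(256,80),(256,110),(147,110)],*tb,140)
A("lid",t,[(45,12),(347,12),(372,265),(52,267)],*tb,140)
print(Ro.from_quat(r.sense()["tool_rot"]).as_matrix().round(3))
# box outline edges from top picture, subpixel slot rim (brighter than lid)
import cv2
g=cv2.cvtColor(t["pixels"],cv2.COLOR_RGB2GRAY)
sub=g[232:260,440:505]; m=(sub>sub.min()*.5+sub.max()*.5).astype(np.uint8)
c=max(cv2.findContours(m,cv2.RETR_EXTERNAL,2)[0],key=cv2.contourArea)
b=cv2.boxPoints(cv2.minAreaRect(c))+[440,232]
P=np.array([ray(t,*p,140)[:2] for p in b]);print(P.round(1).tolist(),P.mean(0).round(1))
for n,i,p in(("s",s,(377-260,100)),):pass
k=np.array([311/140,300/135])
P=np.array([ray(s,330+u/k[0],130+v/k[1],140)[:2] for u,v in [(117,100),(147,62),(165,66),(134,105)]]);print("side rim",P.mean(0))
E
```

```text
slot in [[602.3, -165.2], [602.7, -229.9], [592.6, -229.3], [592.2, -164.7]] [ 597.5 -197.3]
slot rim [[608.1, -159.1], [608.6, -236.7], [586.9, -235.3], [586.4, -158.1]] [ 597.5 -197.3]
lid [[657.6, -87.7], [659.0, -305.6], [479.4, -308.0], [476.4, -87.5]] [ 568.1 -197.2]
[[ 0.953  0.302 -0.   ]
 [ 0.302 -0.953  0.001]
 [ 0.    -0.001 -1.   ]]
[[608.1, -159.5], [608.6, -236.0], [586.7, -234.6], [586.2, -158.5]] [ 597.4 -197.2]
side rim [ 595.89783009 -199.75692103]
```

```bash
python3 -m pendant '[[[0,1,1,0.2,7],[0,1,1,0.2,7],[0,1,1,0.2,7],[0,1,1,0.2,7],[0,1,1,0.2,7],[0,1,1,0.2,7],[0,1,1,0,7],[0,1,1,0,7],[0,1,1,0,7],[0,1,1,0,7],[0,1,1,0,7],[0,1,1,0,7]]]' 40 && python3 -m pendant '[[[0,0.2,1,0,7],[0,0.2,1,0,7],[0,0.2,1,0,7],[0,0.2,1,0,7],[0,0.2,1,0,7],[0,0.2,1,0,7],[0,0.2,1,0,7],[0,0.2,1,0,7],[0,0.2,1,0,7],[0,0.2,1,0,7],[0,0.2,1,0,6],[0,0.2,1,0,0]]]' 40
```

```text
clock: 1.15
eef_pos: [482.0, -270.4, 261.1]
tool_rot: [0.63, 0.777, -0.0, -0.0]
wrist_force: [-0.2, -0.2, -0.1]
finger_gap: 42.5
grip_force: 0.0
clock: 2.15
eef_pos: [541.0, 29.3, 261.0]
tool_rot: [0.018, 1.0, -0.0, -0.0]
wrist_force: [0.4, -0.1, -0.1]
finger_gap: 42.6
grip_force: 0.0
```

```bash
python3 -m pendant '[[[0,0,1,0,0],[0,0,1,0,0],[0,0,1,0,0],[0,0,1,0,0],[0,0,1,0,0],[0,0,1,0,0],[0,0,1,0,0],[0,0,1,0,0],[0,0,0.4,0,0],[0,0,0,0,0]]]' 40
cat >> h.py <<'E'
def wray(f,u,v,z):
    R=np.array(f["R"]);C=-R.T@np.array(f["t"]);p=np.array([(u-f["cx"])/f["fx"],(v-f["cy"])/f["fy"]]);th=np.hypot(*p)
    d=R.T@np.array([*(p/th*np.sin(th)),np.cos(th)]);return C+d*(z-C[2])/d[2]
E
python3 - <<'E'
from bench import r
import cv2,pickle
f=r.grab_frame("wrist");pickle.dump(f,open("pics/w1.pkl","wb"));cv2.imwrite("pics/w1.png",f["pixels"][:,:,::-1])
E
```

```text
clock: 2.98
eef_pos: [540.8, 240.0, 260.9]
tool_rot: [0.02, 1.0, 0.0, -0.0]
wrist_force: [0.8, -1.4, -0.7]
finger_gap: 42.5
grip_force: 0.0
```

View pics/w1.png

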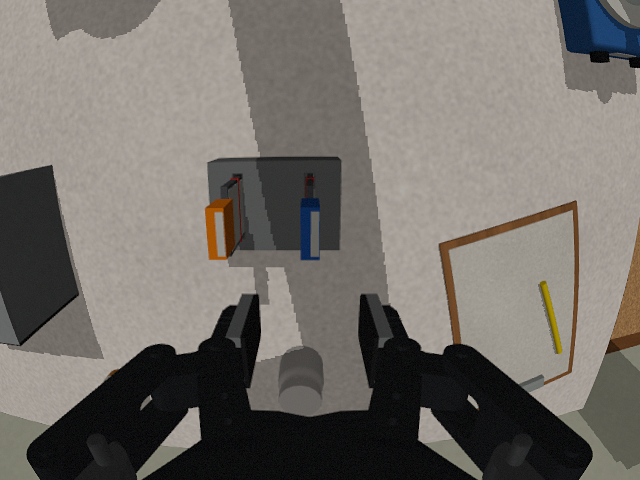

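```bash
python3 - <<'E'
from h import *
f=pickle.load(open("pics/w1.pkl","rb"))
for n,p in dict(a=(301.5,211),b=(319.5,211),c=(319.5,259),d=(301.5,259),mid1=(310.5,211),mid2=(310.5,259),or1=(207,258),or2=(225,258),or3=(215,211)).items(): print(n,wray(f,*p,145).round(1))
for p in((207,163),(340,158),(340,249)): print(wray(f,*p,50).round(1))
E
```

```text
a [523.1 236.4 145. ]
b [523.6 249.3 145. ]
c [560.1 248.1 145. ]
d [559.6 234.8 145. ]
mid1 [523.3 242.8 145. ]
mid2 [559.9 241.4 145. ]
or1 [556.4 162.6 145. ]
or2 [556.8 176.8 145. ]
or3 [520.1 173.1 145. ]
[492.5 143.5  50. ]
[494.4 272.4  50. ]
[585.7 270.7  50. ]
```

```bash
python3 -m pendant '[[[0,0,0.06,-0.8,0],[0,0,0,-0.9,0],[0,0,0,-0.9,0],[0,0,0,-0.9,0],[0,0,0,-0.9,0],[0,0,0,-0.8,0],[0,0,0,-0.5,0],[0,0,0,-0.2,0],[0,0,0,0,0]]]' 40 && python3 -m pendant '[[[-1,0,0,0,0],[-1,0,0,0,0],[-1,0,0,0,0],[-1,0,0,0,0],[-1,0,0,0,0],[-1,0,0,0,0],[-1,0,0,0,0],[-1,0,0,0,0],[-1,0,0,0,0],[-1,0,0,0,0]]]' 40
```

```text
clock: 3.78
eef_pos: [540.3, 237.9, 112.5]
tool_rot: [0.022, 1.0, -0.001, -0.001]
wrist_force: [-0.6, 0.0, 0.5]
finger_gap: 42.9
grip_force: 0.0
clock: 4.62
eef_pos: [542.3, 239.8, 115.1]
tool_rot: [0.021, 1.0, 0.0, 0.001]
wrist_force: [-0.3, 0.0, 6.6]
finger_gap: 13.3
grip_force: 40.2
```

```bash
python3 -m pendant '[[[-1,0,0,0.2,0],[-1,0,0,0.4,0],[-1,0,0,0.6,0],[-1,0,0,0.8,0],[-1,0,0,1,0],[-1,0,0,1,0],[-1,0,0,1,0],[-1,0,0,1,0],[-1,0,0,0.6,0],[-1,0,0,0.3,0],[-1,0,0,0,0],[-1,0,0,0,0]]]' 40
python3 - <<'E'
from bench import r
import cv2,pickle,time
for n in("wrist","side"):
    f=r.grab_frame(n);pickle.dump(f,open(f"pics/{n}2.pkl","wb"));cv2.imwrite(f"pics/{n}2.png",f["pixels"][:,:,::-1]); print(r.sense()["eef_pos"],r.sense()["wrist_force"])
E
```

```text
clock: 5.62
eef_pos: [540.8, 239.5, 286.0]
tool_rot: [0.021, 1.0, -0.0, -0.0]
wrist_force: [-1.3, -0.9, -2.2]
finger_gap: 13.3
grip_force: 39.1
[540.33597149 239.29084368 285.14773774] [-0.03538344 -0.00233026 -1.99475897]
[540.20631686 239.27056295 284.77114361] [-0.39532226 -0.35432812 -1.38866453]
```

View pics/side2.png

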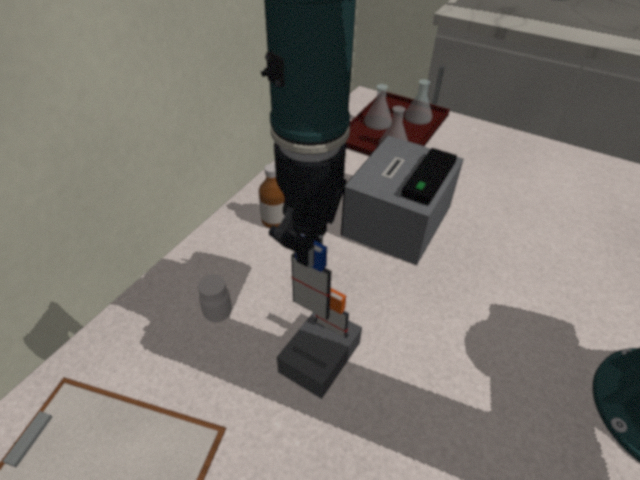

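View pics/wrist2.png

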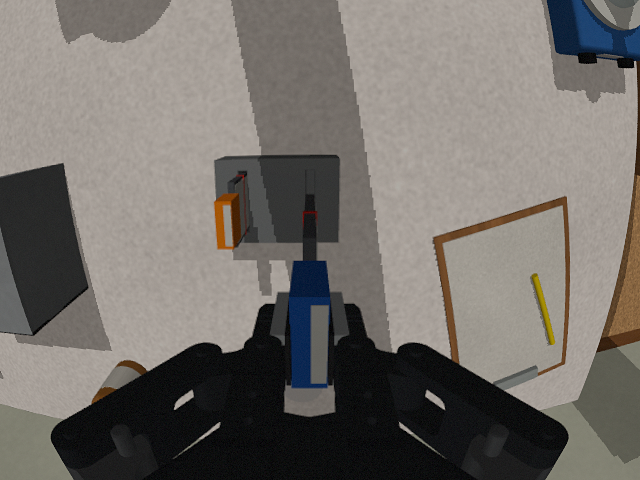

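```bash
python3 - <<'E'
from h import *
f=pickle.load(open("pics/wrist2.pkl","rb"));s=pickle.load(open("pics/side2.pkl","rb"))
for z in(312,317,322):
  print(z,[wray(f,*p,z).round(1)[:2].tolist() for p in((291,387),(328,387),(292,305),(328,305))])
yaw=np.radians(87.8);X=np.array([np.cos(yaw),np.sin(yaw)]);Y=np.array([-X[1],X[0]])
for zo in (178,182,186):
  P=lambda x,y,z:proj(s,[*(np.array([541,240])+x*X+y*Y),zo+z]).round(1).tolist()
  print(zo,"line",P(3,-30,55),P(3,30,55),"bottom",P(3,-30,0),P(3,30,0),"platetop",P(3,-30,100),P(3,30,100))
E
python3 -c "
import cv2;s=cv2.imread('pics/side2.png');cv2.imwrite('pics/c2.png',cv2.resize(s[225:345,265:365],(600,600)[:1]+(720,),interpolation=3)[:600])"
```

```text
312 [[562.0, 232.3], [562.6, 247.2], [524.1, 235.1], [524.6, 247.9]]
317 [[557.8, 232.8], [558.4, 247.1], [521.5, 235.5], [522.0, 247.7]]
322 [[553.6, 233.3], [554.2, 246.9], [518.9, 235.8], [519.4, 247.5]]
178 line [288.8, 277.9] [325.3, 296.7] bottom [289.9, 302.2] [324.2, 320.7] platetop [287.8, 255.8] [326.2, 274.7]
182 line [288.7, 276.1] [325.3, 294.9] bottom [289.8, 300.6] [324.3, 319.1] platetop [287.7, 253.7] [326.3, 272.6]
186 line [288.6, 274.2] [325.4, 293.0] bottom [289.8, 298.9] [324.4, 317.4] platetop [287.6, 251.6] [326.4, 270.6]
```

View pics/c2.png

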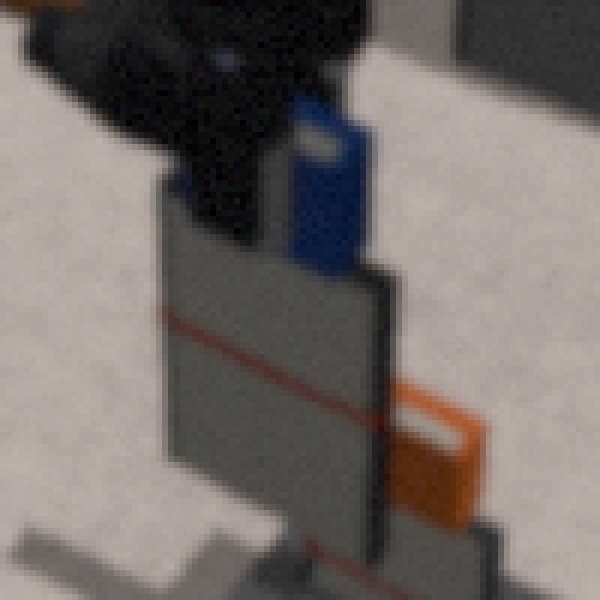

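```bash
python3 -m pendant '[[[-1,0.1,-0.4,0,-2],[-1,0.1,-0.8,0,-4],[-1,0.1,-0.8,0,-4],[-1,0.1,-0.8,0,-4],[-1,0.1,-0.8,0,-4],[-1,0.1,-0.8,0,-4],[-1,0.1,-0.8,0,-4],[-1,0.1,-0.8,0,-4],[-1,0.1,-0.8,0,-4],[-1,0.1,-0.8,0,-4],[-1,0.1,-0.8,0,-4],[-1,0.1,-0.8,0,-4]]]' 60 && python3 -m pendant '[[[-1,0.1,-0.8,0,-4],[-1,0.1,-0.8,0,-4],[-1,0.1,-0.8,0,-4],[-1,0.1,-0.8,0,-4],[-1,0.1,-0.8,0,-4],[-1,0.1,-0.8,0,-4],[-1,0.1,-0.8,0,-4],[-1,0.1,-0.8,0,-4],[-1,0.1,-0.8,0,-4],[-1,0.1,-0.6,0,-3.3],[-1,0.08,-0.28,0,-2],[-1,0,0,0,0]]]' 60
python3 -m pendant '[[[-1,0,0,0,0],[-1,0,0,0,0],[-1,0,0,0,0],[-1,0,0,0,0]]]'
python3 - <<'E'
from bench import r
import cv2,pickle,numpy as np
for n in("wrist","top","side"):
    f=r.grab_frame(n);pickle.dump(f,open(f"pics/{n}3.pkl","wb"));cv2.imwrite(f"pics/{n}3.png",f["pixels"][:,:,::-1])
a=cv2.imread("pics/wrist3.png");b=cv2.imread("pics/top3.png");c=cv2.imread("pics/side3.png")
o=np.zeros((600,800,3),np.uint8);o[:390,:520]=cv2.resize(a,(520,390));o[:270,525:800]=cv2.resize(b[170:350,380:563],(275,270));o[280:600,525:800]=cv2.resize(c[70:230,340:477],(275,320))
cv2.imwrite("pics/c3.png",o)
print(r.sense()["eef_pos"],r.sense()["wrist_force"])
E
```

```text
clock: 6.72
eef_pos: [570.5, 7.8, 285.1]
tool_rot: [0.413, 0.911, -0.001, -0.001]
wrist_force: [0.1, -0.1, -0.2]
finger_gap: 13.4
grip_force: 63.7
clock: 7.72
eef_pos: [597.7, -194.9, 284.8]
tool_rot: [0.707, 0.707, -0.001, -0.001]
wrist_force: [0.0, 0.9, -0.4]
finger_gap: 12.8
grip_force: 63.7
clock: 8.05
eef_pos: [598.0, -191.8, 286.2]
tool_rot: [0.705, 0.709, -0.0, -0.0]
wrist_force: [-0.4, -0.0, -0.5]
finger_gap: 13.0
grip_force: 63.7
[ 598.1790448  -191.95621731  286.39206709] [ 0.45847656 -0.17649056 -0.70710722]
```

View pics/c3.png

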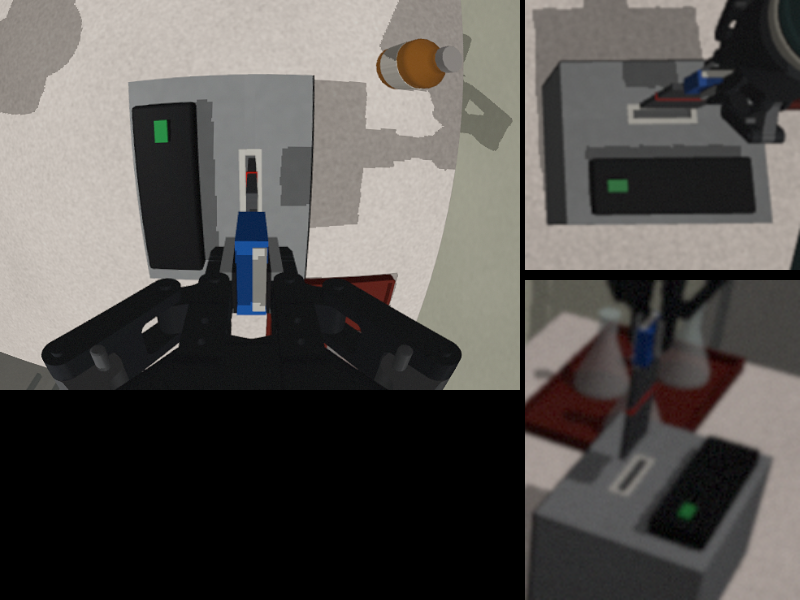

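```bash
python3 - <<'E'
from h import *
import cv2
f=pickle.load(open("pics/wrist3.pkl","rb"));p=f["pixels"].astype(int)
g=p.sum(2)//3
for v in range(180,264,4): print(v,g[v,286:332].tolist())
red=(p[:,:,0]-p[:,:,1]>40);red[:195]=0;red[225:]=0;red[:,:295]=0;red[:,330:]=0
v,u=np.nonzero(red);print("red",[(a,u[v==a].min(),u[v==a].max()) for a in sorted(set(v))])
E
```

```text
180 [130, 130, 129, 129, 128, 130, 129, 128, 129, 128, 128, 128, 128, 128, 130, 130, 131, 128, 131, 128, 128, 129, 129, 130, 128, 128, 128, 128, 131, 132, 133, 131, 131, 132, 129, 130, 129, 131, 130, 131, 130, 130, 131, 131, 133, 131]
184 [129, 128, 129, 128, 130, 128, 127, 141, 161, 169, 169, 166, 168, 169, 169, 167, 164, 167, 177, 176, 177, 177, 178, 178, 178, 178, 178, 177, 179, 178, 179, 180, 179, 180, 181, 172, 141, 129, 130, 131, 130, 130, 130, 132, 132, 131]
188 [128, 129, 128, 129, 127, 129, 127, 142, 165, 178, 177, 178, 178, 178, 179, 176, 174, 174, 174, 175, 173, 173, 175, 174, 175, 176, 175, 177, 177, 177, 177, 177, 178, 176, 179, 170, 141, 129, 129, 129, 130, 129, 129, 131, 130, 130]
192 [127, 129, 129, 130, 128, 128, 126, 141, 165, 178, 176, 177, 176, 177, 180, 157, 100, 82, 84, 83, 86, 85, 84, 85, 86, 82, 83, 78, 149, 172, 177, 176, 176, 176, 178, 169, 141, 128, 130, 129, 130, 129, 130, 130, 128, 131]
196 [127, 127, 128, 127, 129, 129, 126, 141, 165, 177, 176, 176, 176, 177, 179, 155, 97, 87, 88, 63, 34, 33, 33, 29, 28, 32, 32, 24, 100, 165, 178, 177, 176, 176, 179, 170
[... 3555 characters left out ...]
5, 105, 115, 128, 128, 128, 128, 129]
red [(np.int64(211), np.int64(303), np.int64(316)), (np.int64(212), np.int64(303), np.int64(316)), (np.int64(213), np.int64(303), np.int64(316)), (np.int64(214), np.int64(302), np.int64(316)), (np.int64(215), np.int64(302), np.int64(316)), (np.int64(216), np.int64(302), np.int64(316)), (np.int64(217), np.int64(303), np.int64(316)), (np.int64(218), np.int64(303), np.int64(316)), (np.int64(219), np.int64(303), np.int64(303)), (np.int64(220), np.int64(303), np.int64(303)), (np.int64(221), np.int64(303), np.int64(303)), (np.int64(222), np.int64(303), np.int64(303)), (np.int64(223), np.int64(303), np.int64(303)), (np.int64(224), np.int64(303), np.int64(303))]
```

```bash
python3 - <<'E'
from h import *
f=pickle.load(open("pics/wrist3.pkl","rb"))
w=lambda *a:wray(f,*a).round(1)
print("rim top L R",w(293.5,183.3,140),w(322.2,183.3,140));print("slot inner",w(301.5,190.5,140),w(313.8,190.5,140))
print("rim at 240",w(294.7,240,140),w(322,240,140))
for h in(181,184,187): print("plate bottom",w(305,195.5,h),w(314,195.5,h),"line",w(302.5,214.5,h+55),w(316.5,214.5,h+55))
E
```

```text
rim top L R [ 585.2 -158.1  140. ] [ 607.7 -158.   140. ]
slot inner [ 591.5 -163.9  140. ] [ 601.2 -163.8  140. ]
rim at 240 [ 586.  -204.8  140. ] [ 608.3 -204.7  140. ]
plate bottom [ 594.6 -160.2  181. ] [ 600.7 -160.2  181. ] line [ 593.8 -160.3  236. ] [ 601.3 -160.2  236. ]
plate bottom [ 594.7 -159.6  184. ] [ 600.7 -159.6  184. ] line [ 593.9 -159.6  239. ] [ 601.3 -159.5  239. ]
plate bottom [ 594.7 -159.1  187. ] [ 600.6 -159.   187. ] line [ 593.9 -158.8  242. ] [ 601.2 -158.8  242. ]
```

```bash
python3 -m pendant '[[[-1,-0.03,-0.26,0,0],[-1,0,0,-0.3,0],[-1,0,0,-0.5,0],[-1,0,0,-0.4,0],[-1,0,0,-0.2,0],[-1,0,0,0,0],[-1,0,0,0,0],[-1,0,0,0,0],[-1,0,0,0,0]]]'
python3 - <<'E'
from bench import r
import cv2,pickle,numpy as np
for n in("wrist","side"):
    f=r.grab_frame(n);pickle.dump(f,open(f"pics/{n}4.pkl","wb"));cv2.imwrite(f"pics/{n}4.png",f["pixels"][:,:,::-1])
a=cv2.imread("pics/wrist4.png")[160:280,270:350];c=cv2.imread("pics/side4.png")[110:210,360:440]
cv2.imwrite("pics/c4.png",np.hstack([cv2.resize(a,(360,540)),cv2.resize(c,(432,540))]))
print(r.sense()["eef_pos"],r.sense()["wrist_force"])
E
```

```text
clock: 8.95
eef_pos: [597.9, -199.1, 251.9]
tool_rot: [0.705, 0.709, 0.0, 0.001]
wrist_force: [0.4, 0.4, -0.8]
finger_gap: 13.0
grip_force: 63.7
[ 597.82139841 -199.10198283  251.88329157] [ 0.06988847  0.06543257 -0.93599182]
```

View pics/c4.png

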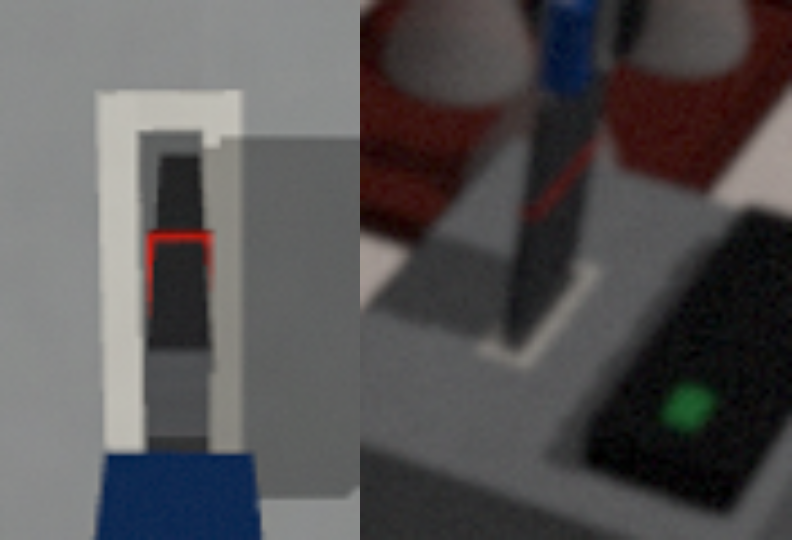

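```bash
python3 - <<'E'
from h import *
f=pickle.load(open("pics/wrist4.pkl","rb"))
p=f["pixels"].astype(int);g=p.sum(2)//3
for v in(184,192,197,202,208,230,245,255): print(v,g[v,286:332].tolist())
print(g[176:202,310].tolist())
w=lambda u,v,z:wray(f,u-.5,v-.5,z).round(1)
print("rim",w(291.2,180.3,140),w(324,180.3,140),"slot",w(300.7,189,140),w(315.2,189,140),"rim240",w(293.2,258,140),w(324,258,140))
for h in(147,150): print("bottom",w(305.6,194.5,h),w(315.1,194.5,h),"line",w(302.7,212,h+55),w(317,212,h+55))
E
```

```text
184 [139, 138, 138, 138, 136, 159, 181, 189, 187, 187, 188, 188, 188, 188, 186, 184, 184, 185, 184, 185, 184, 185, 185, 186, 185, 186, 186, 185, 187, 186, 188, 187, 187, 187, 188, 188, 191, 169, 145, 138, 139, 139, 140, 140, 139, 139]
192 [137, 139, 136, 138, 134, 154, 179, 188, 187, 186, 186, 187, 187, 191, 157, 105, 92, 94, 95, 94, 95, 94, 97, 97, 97, 95, 95, 92, 100, 156, 171, 170, 162, 131, 132, 134, 136, 118, 99, 94, 93, 94, 96, 95, 96, 96]
197 [138, 137, 138, 137, 136, 147, 179, 188, 187, 187, 187, 187, 187, 192, 155, 102, 94, 95, 95, 52, 36, 32, 34, 32, 34, 35, 34, 33, 70, 122, 137, 134, 135, 133, 134, 134, 137, 120, 100, 96, 96, 94, 97, 95, 95, 97]
202 [137, 136, 137, 136, 135, 144, 180, 189, 187, 188, 187, 188, 189, 192, 156, 107, 93, 94, 94, 34, 34, 34, 35, 37, 35, 37, 32, 30, 39, 117, 137, 135, 134, 135, 135, 134, 136, 120, 101, 96, 95, 96, 97, 96, 96, 95]
208 [138, 136, 135, 136, 137, 132, 177, 188, 187, 186, 186, 187, 187, 191, 166, 123, 93, 95, 79, 35, 33, 32, 32, 35, 33, 32, 34, 37, 33, 100, 128, 135, 133, 133, 133, 134, 135, 120, 99, 93, 96, 96, 95, 97, 96, 95]
230 [1
[... 414 characters left out ...]
, 94]
255 [139, 136, 137, 136, 136, 135, 132, 169, 185, 184, 183, 184, 184, 185, 187, 161, 100, 75, 77, 81, 79, 78, 76, 78, 77, 78, 79, 79, 77, 74, 102, 127, 132, 131, 131, 132, 132, 119, 99, 94, 93, 98, 94, 94, 93, 96]
[138, 138, 138, 134, 165, 184, 187, 185, 185, 184, 187, 186, 172, 112, 90, 93, 97, 88, 62, 34, 33, 34, 36, 31, 37, 36]
rim [ 584.7 -157.9  140. ] [ 607.4 -157.8  140. ] slot [ 591.3 -164.   140. ] [ 601.4 -163.9  140. ] rim240 [ 585.8 -215.   140. ] [ 608.3 -214.8  140. ]
bottom [ 594.8 -166.6  147. ] [ 601.2 -166.6  147. ] line [ 593.7 -166.   202. ] [ 601.3 -166.   202. ]
bottom [ 594.8 -166.   150. ] [ 601.2 -166.   150. ] line [ 593.7 -165.3  205. ] [ 601.3 -165.3  205. ]
```

```bash
python3 -m pendant '[[[-1,-0.06,0,0,0.6],[-1,0,0,0,0],[-1,0,0,0,0],[-1,0,0,0,0]]]'
python3 - <<'E'
from h import *
from bench import r
f=r.grab_frame("wrist");pickle.dump(f,open("pics/wrist5.pkl","wb"))
p=f["pixels"].astype(int);g=p.sum(2)//3
for v in(184,192,197,202,230,255): print(v,g[v,286:332].tolist())
print(r.sense()["eef_pos"],r.sense()["tool_rot"])
E
```

```text
clock: 9.38
eef_pos: [595.9, -198.9, 251.4]
tool_rot: [0.702, 0.712, 0.0, 0.0]
wrist_force: [0.1, -0.2, -0.1]
finger_gap: 12.8
grip_force: 63.7
184 [138, 137, 138, 140, 140, 139, 139, 138, 148, 172, 189, 188, 188, 188, 188, 188, 188, 188, 185, 183, 184, 184, 185, 183, 185, 184, 185, 186, 186, 186, 186, 186, 187, 188, 187, 187, 187, 188, 188, 189, 186, 165, 139, 140, 140, 140]
192 [136, 138, 137, 137, 139, 138, 139, 137, 149, 171, 188, 186, 186, 186, 187, 187, 189, 183, 118, 94, 94, 96, 97, 97, 95, 96, 96, 95, 96, 93, 93, 97, 113, 136, 133, 132, 133, 133, 132, 134, 129, 105, 96, 93, 97, 96]
197 [135, 136, 137, 137, 138, 137, 138, 136, 139, 162, 188, 186, 186, 186, 186, 186, 189, 184, 117, 54, 34, 34, 37, 34, 35, 31, 36, 32, 59, 88, 94, 98, 112, 135, 134, 133, 134, 134, 134, 134, 132, 104, 96, 94, 96, 97]
202 [136, 137, 136, 137, 135, 136, 137, 136, 141, 164, 191, 187, 188, 188, 188, 188, 190, 184, 118, 36, 32, 38, 32, 36, 36, 33, 35, 34, 41, 84, 94, 94, 107, 137, 136, 135, 135, 135, 135, 136, 131, 105, 97, 95, 97, 96]
230 [137, 138, 139, 138, 140, 139, 140, 138, 136, 157, 189, 186, 185, 185, 186, 188, 170, 76, 27, 37, 34, 37, 37, 35, 37, 38, 35, 37, 35, 32, 74, 100, 113, 134, 132, 132, 132, 131, 132, 132, 123, 94, 95, 97, 93, 97]
255 [139, 137, 138, 135, 136, 137, 136, 137, 136, 150, 177, 184, 184, 185, 183, 188, 167, 69, 77, 78, 76, 79, 75, 79, 78, 78, 78, 78, 79, 76, 103, 120, 117, 133, 132, 131, 133, 132, 132, 128, 112, 94, 95, 94, 96, 94]
[ 595.96955043 -198.95424001  251.33348422] [7.01676345e-01 7.12495829e-01 6.73599687e-06 2.19526632e-05]
```

```bash
python3 -m pendant '[[[-1,0.03,0,0,0],[-1,0,0,0,0],[-1,0,0,-0.2,0],[-1,0,0,-0.2,0],[-1,0,0,-0.2,0],[-1,0,0,-0.1,0],[-1,0,0,0,0],[-1,0,0,0,0]]]'
python3 - <<'E'
from h import *
from bench import r
f=r.grab_frame("wrist");pickle.dump(f,open("pics/wrist6.pkl","wb"))
p=f["pixels"].astype(int);g=p.sum(2)//3
for v in(184,192,197,202,230,255): print(v,g[v,286:332].tolist())
print(g[172:220,308].tolist());s=r.sense()
print(s["eef_pos"],s["wrist_force"],s["ft_torque"])
E
```

```text
clock: 10.1
eef_pos: [596.5, -198.9, 233.3]
tool_rot: [0.702, 0.712, -0.0, -0.0]
wrist_force: [0.3, 0.2, -2.1]
finger_gap: 13.3
grip_force: 63.7
184 [143, 143, 142, 143, 143, 143, 142, 146, 149, 149, 148, 148, 148, 149, 150, 149, 150, 149, 148, 149, 147, 148, 148, 148, 148, 149, 147, 148, 148, 149, 149, 148, 148, 151, 151, 151, 150, 151, 151, 150, 151, 150, 143, 145, 144, 144]
192 [143, 142, 142, 142, 143, 142, 139, 175, 194, 192, 191, 192, 193, 192, 192, 193, 192, 190, 191, 190, 191, 191, 192, 192, 193, 192, 192, 192, 192, 192, 190, 191, 193, 193, 192, 192, 192, 192, 192, 192, 192, 181, 144, 144, 143, 143]
197 [141, 141, 139, 141, 142, 141, 139, 173, 193, 191, 191, 191, 190, 192, 191, 193, 180, 117, 95, 55, 38, 33, 36, 34, 35, 37, 36, 32, 64, 92, 100, 98, 109, 139, 136, 136, 136, 137, 135, 137, 135, 128, 100, 100, 97, 97]
202 [142, 141, 143, 142, 143, 142, 138, 165, 185, 192, 191, 191, 191, 190, 192, 195, 179, 117, 96, 33, 35, 33, 38, 35, 35, 37, 39, 31, 44, 87, 101, 98, 110, 140, 138, 138, 137, 137, 138, 139, 138, 129, 102, 99, 99, 103]
230 [144, 144, 143, 143, 144, 142, 140, 157, 180, 192, 191, 190, 191, 191, 191, 195, 176, 77, 31, 38, 38, 36, 38, 38, 36, 37, 39, 33, 35, 34, 77, 104, 116, 140, 137, 136, 138, 137, 137, 138, 135, 110, 101, 99, 100, 99]
255 [142, 142, 143, 142, 142, 144, 140, 148, 174, 192, 191, 190, 190, 191, 190, 193, 171, 72, 79, 80, 79, 80, 79, 80, 80, 82, 79, 81, 78, 79, 104, 132, 138, 136, 135, 137, 137, 137, 138, 138, 135, 95, 99, 99, 99, 97]
[144, 142, 144, 143, 143, 143, 143, 143, 142, 143, 144, 140, 148, 171, 191, 190, 188, 189, 189, 190, 192, 180, 114, 32, 34, 36, 37, 35, 38, 39, 38, 37, 37, 34, 37, 38, 36, 36, 39, 45, 58, 52, 40, 35, 37, 39, 37, 35]
[ 596.70820451 -198.96603401  233.68250453] [-0.10266495  1.11822483 -0.74141023] [ 0.01283569 -0.03178257  0.01382859]
```

```bash
python3 -m pendant '[[[-1,0.02,0,-0.2,0],[-1,0,0,-0.2,0],[-1,0,0,-0.2,0],[-1,0,0,-0.2,0],[-1,0,0,-0.2,0],[-1,0,0,-0.2,0],[-1,0,0,-0.1,0],[-1,0,0,0,0],[-1,0,0,0,0],[-1,0,0,0,0]]]'
python3 - <<'E'
from h import *
from bench import r
import cv2
for n in("wrist","side"):
    f=r.grab_frame(n);pickle.dump(f,open(f"pics/{n}7.pkl","wb"));cv2.imwrite(f"pics/{n}7.png",f["pixels"][:,:,::-1])
    p=f["pixels"].astype(int)
    if n=="wrist":
        g=p.sum(2)//3
        for v in(200,205,210,230,255): print(v,g[v,286:332].tolist())
    a=p[110:230,290:330] if n=="wrist" else p[120:200,370:430];o=(290,110) if n=="wrist" else (370,120)
    v,u=np.nonzero((a[:,:,0]-a[:,:,1]>35)&(a[:,:,0]-a[:,:,2]>35));print(n,sorted(zip((v+o[1]).tolist(),(u+o[0]).tolist()))[-40:])
s=r.sense();print(s["eef_pos"],s["wrist_force"],s["ft_torque"])
E
```

```text
clock: 10.98
eef_pos: [597.4, -199.0, 201.5]
tool_rot: [0.702, 0.713, 0.0, 0.0]
wrist_force: [0.0, -0.5, -1.5]
finger_gap: 12.9
grip_force: 63.7
200 [147, 144, 152, 184, 198, 198, 197, 197, 197, 197, 197, 197, 197, 197, 195, 194, 193, 193, 194, 194, 193, 194, 194, 194, 194, 194, 193, 195, 195, 194, 195, 196, 197, 197, 196, 197, 196, 196, 197, 197, 196, 199, 184, 155, 147, 149]
205 [147, 145, 151, 175, 198, 197, 196, 197, 196, 197, 197, 198, 200, 182, 139, 102, 104, 104, 93, 43, 45, 45, 45, 46, 47, 45, 47, 45, 56, 92, 104, 120, 146, 155, 153, 153, 153, 154, 153, 155, 155, 157, 137, 117, 112, 113]
210 [147, 146, 152, 177, 198, 196, 196, 196, 196, 196, 196, 196, 198, 181, 136, 100, 100, 95, 67, 41, 38, 42, 42, 41, 43, 42, 39, 41, 41, 86, 100, 107, 132, 143, 142, 141, 140, 141, 142, 143, 142, 143, 125, 108, 102, 103]
230 [146, 145, 148, 164, 199, 197, 196, 195, 196, 197, 196, 196, 198, 201, 151, 95, 94, 58, 35, 40, 40, 39, 41, 38, 41, 39, 38, 39, 39, 38, 79, 115, 136, 143, 142, 144, 143, 142, 144, 142, 144, 146, 118, 104, 102, 101]
255 [148, 148, 148, 151, 187, 195, 195, 194, 194, 194, 1
[... 557 characters left out ...]
222, 303), (223, 303), (224, 303), (225, 303), (226, 303), (227, 303), (228, 303), (229, 303)]
side [(141, 417), (141, 418), (141, 419), (141, 423), (142, 417), (142, 422), (143, 370), (143, 422), (144, 371), (144, 372), (145, 370), (145, 371), (145, 372), (145, 373), (146, 370), (146, 371), (146, 372), (146, 373), (146, 374), (146, 375), (147, 370), (147, 371), (147, 372), (147, 373), (147, 374), (148, 370), (148, 371), (148, 372), (148, 373), (148, 374), (149, 370), (149, 371), (149, 372), (161, 396), (162, 395), (162, 396), (163, 395), (167, 391), (167, 392), (168, 391)]
[ 597.42286491 -199.06326167  201.63168074] [ 0.23231178  0.15467859 -0.35857941] [-0.01061146 -0.00704454 -0.04971054]
```

```bash
python3 - <<'E'
from h import *
f=pickle.load(open("pics/wrist7.pkl","rb"));s=pickle.load(open("pics/side7.pkl","rb"))
p=f["pixels"].astype(int);print((p[205:220,310,0]-p[205:220,310,1]).tolist())
for z in(140,146,150,154,158,162): print(z,wray(f,309.8,212,z).round(1),"slot far edge",wray(f,309,203.5,140).round(1)[1],proj(s,[600,-166,z]).round(1),proj(s,[600,-226,z]).round(1),proj(s,[594,-166,z]).round(1))
g=s["pixels"].astype(int)
for v in range(150,180): print(v,(g[v,384:408,0]-g[v,384:408,1]).tolist())
E
```

```text
[-2, 0, -3, -1, -4, 12, 75, 122, 55, 10, -3, -2, -1, 2, 2]
140 [ 597.  -168.9  140. ] slot far edge -163.9 [385.1 174.8] [396.7 160.6] [387.7 175.7]
146 [ 596.9 -167.5  146. ] slot far edge -163.9 [385.4 172.5] [397.1 158.3] [388.1 173.4]
150 [ 596.9 -166.5  150. ] slot far edge -163.9 [385.7 170.9] [397.3 156.7] [388.3 171.8]
154 [ 596.9 -165.6  154. ] slot far edge -163.9 [385.9 169.3] [397.6 155.2] [388.5 170.2]
158 [ 596.8 -164.6  158. ] slot far edge -163.9 [386.1 167.7] [397.9 153.6] [388.8 168.6]
162 [ 596.8 -163.7  162. ] slot far edge -163.9 [386.4 166.1] [398.1 152. ] [389.  167.1]
150 [-2, -2, 1, 1, -3, 0, -1, 0, -3, -7, 0, -3, -6, -1, 0, -1, -2, -2, 1, 1, -1, -2, 1, 0]
151 [2, -1, 0, 0, 1, -2, -1, 0, 1, -1, -5, -4, -2, -2, 0, -1, -1, -2, 0, -1, -2, 0, -3, 0]
152 [1, 0, 1, 0, 0, 1, 4, 0, 0, 3, 3, -4, -5, -1, 0, -2, 0, 1, 0, 0, 0, -1, 0, 0]
153 [0, 0, 1, 0, -1, 1, 2, 1, 0, 2, -1, 2, -1, -1, 2, 2, -2, 0, -1, -2, -1, 1, 0, 2]
154 [-2, 1, -2, -1, 1, 0, 1, 1, -5, -1, 0, -2, -1, -1, 0, 3, 5, 3, 1, 1, 0, 0, -2, -2]
155 [1, 0, 0, 2, -1, -1, 0, 1, -1, 2, -2, 0, 1, 0, 3, 15, 17, 9, 
[... 1362 characters left out ...]
2, 0, -1, 1, 1, -1, -1, -1, -1, 1, 0, 1]
172 [5, 4, 3, 4, 6, 6, 2, 1, 5, 4, 3, 1, 2, -1, 0, -1, -1, 0, 0, -1, -2, 0, 0, -1]
173 [4, 3, 1, 1, 2, 1, 1, 2, 2, 5, 1, 1, 0, -2, 3, -4, 0, 0, -1, 2, -3, -1, -2, 0]
174 [4, 2, 2, 3, 3, 2, 4, 1, 1, 4, 2, 0, 0, 1, 1, 0, -1, 1, 0, 1, 2, 0, 4, 0]
175 [2, 4, 5, 4, 3, 3, 2, 5, 5, 2, 2, 1, -1, -2, 3, -3, 0, 1, 0, -2, 0, 0, 0, -1]
176 [0, 2, 3, 2, 2, 3, 2, 2, 3, 1, -2, -1, 2, -1, -3, -1, 0, 0, 0, 0, 0, 1, 0, 0]
177 [0, 0, 2, 2, 1, 2, 3, 3, 2, -1, 0, 0, 0, -1, 1, 1, -2, -3, -1, 1, 1, 3, 2, -2]
178 [-2, 0, 1, -1, 0, 3, 2, 2, 1, 0, 2, -1, -1, -3, 2, -1, 2, 0, -1, 1, 0, 3, 1, -1]
179 [1, 1, 2, -1, 2, 1, 1, 2, 0, 1, -2, 1, -1, 2, -1, 1, -1, 1, -2, 0, 3, -1, 1, 0]
```

```bash
python3 -m pendant '[[[-1,-0.02,0,-0.1,0],[-1,0,0,-0.15,0],[-1,0,0,-0.15,0],[-1,0,0,-0.1,0],[-1,0,0,-0.06,0],[-1,0,0,0,0],[-1,0,0,0,0],[-1,0,0,0,0],[-1,0,0,0,0],[-1,0,0,0,0]]]'
python3 - <<'E'
from h import *
from bench import r
import cv2
for n in("wrist","side"):
    f=r.grab_frame(n);cv2.imwrite(f"pics/{n}8.png",f["pixels"][:,:,::-1])
a=cv2.imread("pics/wrist8.png")[170:290,270:350];c=cv2.imread("pics/side8.png")[110:210,360:440]
cv2.imwrite("pics/c8.png",np.hstack([cv2.resize(a,(360,540)),cv2.resize(c,(432,540))]))
s=r.sense();print(s["eef_pos"],s["wrist_force"],s["ft_torque"],s["tool_rot"])
E
```

```text
clock: 11.92
eef_pos: [596.8, -199.0, 187.5]
tool_rot: [0.702, 0.713, 0.0, 0.0]
wrist_force: [0.2, -0.8, -0.3]
finger_gap: 13.1
grip_force: 63.7
[ 596.74520974 -198.97395212  187.39700061] [-0.08552032  0.02905216 -0.68228702] [ 0.01690031 -0.07344204  0.03557448] [ 7.01638970e-01  7.12532632e-01 -3.63412129e-06  6.55362323e-05]
```

View pics/c8.png

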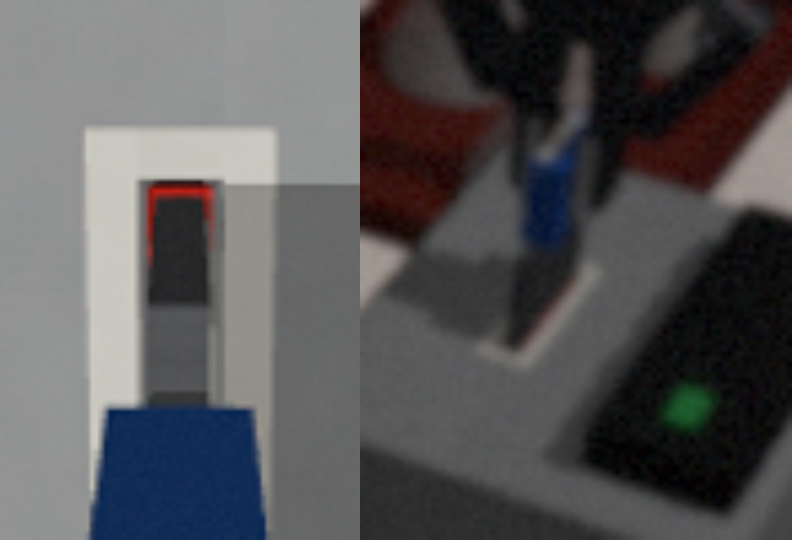

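The plate is centred in the slot with clearance on every side. The red line is level with the lid: in the wrist crop it sits at the slot's far edge (about 180,190), and in the side crop it runs along the slot rim. The wrist force is near zero.

```bash
python3 -c "
from bench import r
print(r.sign_off())"
```

```text
the job is handed in; nothing more can be done
None
```

I handed the job in at about 12 s of the 53 s. The blue carrier hangs from the gripper in the slot, white face to the amber window, red line level with the lid by the last pictures and wrist force near zero; no verdict was returned.

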